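Turn a drive wheel onto its studs, seat it and shut the keeper

ROBOT

A 7-joint arm with a two-finger parallel gripper is mounted at the origin on a cart in front of the work surface, level with it; the furniture and walls round the work are solid. World frame = base frame: x ahead of the robot, y to its left, z up, the work surface at z = 0. Lengths are in mm, angles in rad, forces in N, time in s.
With the tool pointing down it reaches from about 400 to 850 mm from the base axis. Payload 10.4 kg.
Tool frame: the origin (TCP) lies midway between the tips of the shut fingers; the grasp point (between the pads) lies 19 mm behind it; z points along the fingers, y is the line along which they close (so a half turn about z gives the same grasp; the last joint's range is limited). The gripper opens to 85 mm and grips with 20 to 120 N. Pads are 22 mm wide; open, the fingers measure 114 mm over their backs; the gripper's body (76 mm by 85 mm) begins 54 mm behind the grasp point. The pads swing forward as they close: fully open they stand 13 mm farther back than shut.
Start: joints at [-1.329, 0.332, -0.065, 1.46, 0.022, 1.35, -0.088], TCP at [163.558, 603.241, 231.338] pointing down, gripper open.
Joint ranges: [-2.6, 2.6], [-0.5, 2.12], [-1.47, 1.34], [0.16, 2.42], [-1.27, 4.41], [0.06, 2.06], [-2.6, 2.6]. Speed limits (rad/s): [2.22, 2.22, 2.79, 2.79, 3.14, 3.14, 3.14].

INTERFACE

Orientations are given as a unit quaternion [x, y, z, w].
In Python, from plant import ctrl gives the robot as it stands.
- The arm moves only by the tool play_rows, never from a script. Its argument "series" is a list of rows, each a list of 5 numbers: the opening, from 0 (shut) to 1 (fully open), then the shift along the tool's x, y, z normalised to -1 to 1, where 1 is 0.02 m, then the turn about the tool's z normalised to -1 to 1, where 1 is 0.12 rad. A call has exactly 8 rows; each row shifts and turns the commanded pose from where the row before left it, along the tool's axes as they then stand; what a row does not reach is not made up. A row lasts 1/10 s, in which the tool goes at most 50 mm and 8.59 degrees, less where a joint would pass 70% of its speed; a pose out of reach is approached as far as the arm can. A call with a number of a shift or a turn outside -1 to 1 is refused whole. A call with a gripper value outside its range is refused whole. The fingers move at their own pace and stop on an object; "force" is the grip in N (left out, the last holds). Time passes only in rows, so rows that do not move let the fingers close, or fill a call up. It gives the time, the measured TCP pose, the force, the opening and the grip force at its end, in the units of the state.
- ctrl.observe(): the state, without advancing time (a new reading comes with each control period).
- ctrl.grab_frame(name): name is "scene" or "side" or "wrist"; returns the picture (400x640x3 uint8, red, green, blue); there is no depth.
- ctrl.get_calibration(name): a dict with "camera_matrix" (3x3 intrinsics, pixels), "k1" (the pictures are not rectified: a ray, as slopes to the right and down, at radius r is drawn at 1 + k1 r^2 times it, then the intrinsics apply), "pose" (4x4, takes a point from camera to world coordinates). Camera axes: x right, y down, z forward; pixel columns grow to the right and rows downward; lengths in mm; the calibration is good to about 2 mm. A picture is of the moment at which its call begins: read the wrist's pose just before it. get_calibration takes no time and is no camera call; for the wrist camera it gives the pose at the moment of the call.
- ctrl.finish_job(): hands the job in; it is judged then, once.
The state is a dict: "t": time; "joint_pos": joint angles; "joint_velocities": joint speeds; "joint_efforts": joint torques, N m; "eef_pos": TCP position; "eef_rot": TCP orientation; "wrist_force": force on the tool from outside, world axes, zero at the start; "ft_torque": the same for the moment, N m; "width": opening from 0.0 (shut) to 1.0 (fully open); "grip_force": force on a finger pad.
Only numpy, scipy, OpenCV 4.12 (cv2) and the standard library are available. Lean on these libraries where they do the work, as an engineer would, in place of code of your own. Each camera call takes 0.05 s, during which the arm holds its last target. There are 200 camera calls.

TASK

The small drive wheel hangs loose on the slanted hub of the blue stand, its four holes off the four brass studs. Turn it until the holes line up, push it fully home against the hub face, then swing the red keeper all the way shut over the tyre and let go; do not shove aside the red-handled cutters that lie next to the stand.

Things in the scene. Friction and masses are not known exactly. Their poses are not given: they have to be found in the camera images.
- hub (a point): Fixed blue stand, base 144 x 190 mm; its top slopes 30 degrees, so the axle leans from vertical towards the robot and the tool must be tilted to match. This point: centre of the dark hub's flat face, 92 mm across, 85 mm above the bench. z out along the axle (up, towards the robot), x uphill (away from the robot), y to the left. A steel spigot rises here, 28 mm across, 38 mm high.
- stud (a point): Tip of one of the four brass studs on the hub face, the uphill one: 10 mm across, tapered to 5 mm at the tip, 18 mm high. The studs stand on the +x, +y, -x and -y axes of hub, at 33 mm radius. White lines on the blue plate, outside the tyre, point at those on +x, +y and -x.
- wheel_base (a point): Centre of the underside of the loose wheel (0.25 to 0.5 kg, 116 mm across, disc and tyre 13 mm thick). z along its axis towards the boss; 30 mm bore; four 14 mm holes at 33 mm radius on its +x, +y, -x, -y axes. It starts with the bore on the spigot, resting on the stud ends 18 mm above the hub face, holes 20 to 45 degrees off the studs; home, this point meets hub.
- wheel_boss (a point): Where to grip the wheel: on its axis, 26 mm above the underside. The boss is a plain round tube, 44 mm across; its top lies 40 mm above the underside, so 27 mm of it stands clear of the disc. It can be gripped from any side, the fingers along the axle. The wheel turns easily on the spigot.
- keeper (a joint): Angle q (rad) of the red keeper lever, which turns in the plane of the slope about a post on the stand's right: 0 = shut (end stop), its short end over the tyre; starts open at 1.2 to 1.7. It stays where left; about 2 N at the handle moves it. The short end swings in 16 to 24 mm above the hub face, so a wheel not fully home blocks it.
- keeper_handle (a point): Centre of the keeper's black pin handle, 14 mm across and 36 mm long, parallel to the axle (18 mm of it above this point, 18 mm below down to the top of the red lever). It stands 45 mm from the pivot: open it is downhill of the pivot (towards the robot), shut it is outward, to the right.
- keeper_pivot (a point): Keeper's pivot axis, fixed on the stand: 80 mm from the hub centre along -y of hub (same axes), 20 mm above the plane of the hub face. Along those axes the handle centre lies from this point by 45 mm x (-sin q, -cos q) in x, y and 22 mm in z.
- cutter: Side cutters with red handles, 128 x 52 x 14 mm, lying on the bench to the right of the stand; origin at the centre of its underside. A bystander.

How it is judged (in metres and radians):
On the way, in this order (a step that is already met when the one before it is completed fails the run):
1. the wheel is fully home on the hub, all four studs through its holes (z of wheel_base in the frame of hub below 0.003 m and distance between wheel_base and hub below 0.005 m and angle between the z axis of wheel_base and the z axis of hub, either way round below 0.06 rad), for 0.2 s.
2. the keeper is shut over the tyre (value of joint keeper below 0.12 rad), for 0.2 s.
At the end, for the whole second after the job is handed in: The wheel lies at rest fully home on the hub (underside within 3 mm of the hub face, centred within 5 mm, square within 0.06 rad), the keeper is shut within 0.12 rad, and the robot has let go (all of step 1 and value of joint keeper below 0.12 rad and linear speed of wheel below 0.02 m/s); the robot touches nothing.
It fails at once if the cutters are shoved more than 40 mm (distance of cutter from where it was at the start of the episode above 0.04 m).
It also fails if it takes over 45 s, if anything falls off the work surface, if the arm or the gripper's body presses on something with over 40 N, if the wrist force passes 120 N, or if a joint passes its speed limit or range.

## Working session

There is one attempt and no reset: what is moved stays moved. The work goes in short steps, Python scripts to look and compute and a tool call to move; the robot and the scene stay as the last step left them, time stands still between calls to the robot, and variables do not carry over. Pictures are saved under pics/ and viewed, at most 10 in all, crops included, and the job is handed in when it is done.

Besides the shell and the picture viewer there is one more tool, called in YAML: its name, and indented under it one key for each argument. play_rows: Moves the arm, as the interface text tells. Scaled input: -1 to 1 covers 0.02 m each way for a shift and 0.12 rad each way for a turn. Its arguments: {"type":"object","properties":{"series":{"type":"array"},"force":{"type":"number"}},"required":["series"]}

```bash
mkdir -p pics; ls; python3 - <<'E'
from plant import ctrl
import cv2,numpy as np
s=ctrl.observe();print({k:np.round(v,3).tolist() for k,v in s.items()})
for n in ["scene","side"]:
    c=ctrl.get_calibration(n);print(n,np.round(c["camera_matrix"],1).tolist(),c["k1"],np.round(c["pose"],3).tolist())
    cv2.imwrite(f"pics/{n}0.png",ctrl.grab_frame(n)[:,:,::-1])
E
```

```text
pics
{'t': 0.0, 'joint_pos': [-1.329, 0.333, -0.065, 1.461, 0.022, 1.35, -0.089], 'joint_velocities': [0.0, 0.001, 0.001, -0.001, -0.001, -0.0, -0.0], 'joint_efforts': [0.001, -62.546, 0.05, -39.159, 0.016, 0.01, -0.0], 'eef_pos': [163.474, 602.847, 230.495], 'eef_rot': [0.132, 0.991, -0.001, -0.0], 'wrist_force': [-0.202, 0.213, 0.9], 'ft_torque': [0.024, 0.025, -0.014], 'grip_force': 0.0, 'width': 1.001}
scene [[370.5, 0.0, 312.2], [0.0, 370.5, 202.1], [0.0, 0.0, 1.0]] -0.07527248293493079 [[0.87, -0.291, 0.399, 192.741], [-0.494, -0.534, 0.686, -351.458], [0.014, -0.794, -0.608, 626.942], [0.0, 0.0, 0.0, 1.0]]
side [[461.1, 0.0, 326.1], [0.0, 461.1, 199.5], [0.0, 0.0, 1.0]] -0.063581168245733 [[0.857, -0.331, 0.395, 169.507], [-0.516, -0.565, 0.644, -322.268], [0.01, -0.756, -0.655, 663.37], [0.0, 0.0, 0.0, 1.0]]
```

View pics/scene0.png

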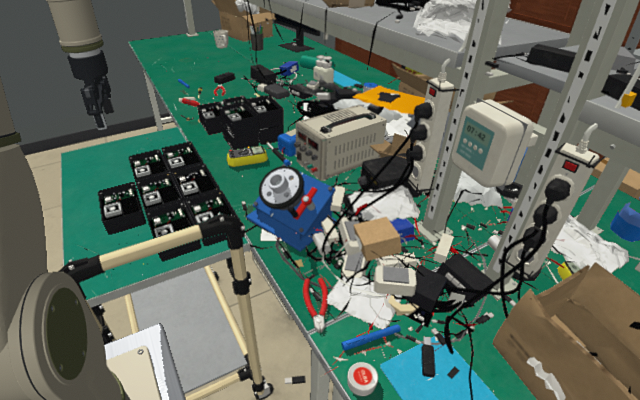

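View pics/side0.png

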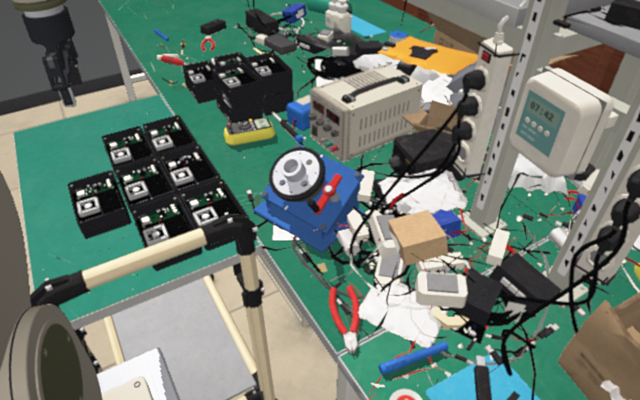

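```bash
cat > h.py <<'E'
import numpy as np, cv2
from plant import ctrl
from scipy.spatial.transform import Rotation as R
def ray(c,uv):
    K=c["camera_matrix"]; 
    d=np.array([(uv[0]-K[0,2])/K[0,0],(uv[1]-K[1,2])/K[1,1]]); x=d.copy()
    for _ in range(20): x=d/(1+c["k1"]*(x@x))
    P=c["pose"]; return P[:3,3],P[:3,:3]@np.array([x[0],x[1],1])
def onz(c,uv,z):
    o,d=ray(c,uv); return o+d*(z-o[2])/d[2]
def onplane(c,uv,p,n):
    o,d=ray(c,uv); return o+d*((p-o)@n)/(d@n)
def proj(c,X):
    P=c["pose"]; x=P[:3,:3].T@(np.asarray(X)-P[:3,3]); s=x[:2]/x[2]; s=s*(1+c["k1"]*(s@s)); K=c["camera_matrix"]
    return K[0,0]*s[0]+K[0,2],K[1,1]*s[1]+K[1,2]
E
python3 - <<'E'
from h import *
c=ctrl.get_calibration("side")
for n,uv,z in [("boss",(294,167),135),("tyre",(299,178),110),("cutterA",(345,345),7),("cutterB",(342,292),7)]: print(n,onz(c,uv,z).round())
im=cv2.imread("pics/side0.png")[130:260,240:400]
cv2.imwrite("pics/crop0.png",cv2.resize(im,None,fx=4.5,fy=4.5,interpolation=cv2.INTER_CUBIC))
E
```

```text
boss [485. 310. 135.]
tyre [491. 303. 110.]
cutterA [408.   3.   7.]
cutterB [461.  95.   7.]
```

View pics/crop0.png

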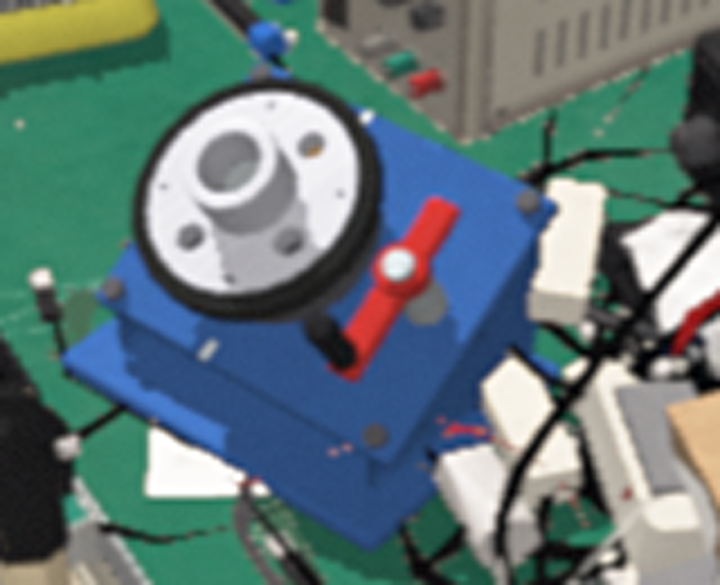

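play_rows:
  series:
    - [1, 0, 0, 0, 0]
    - [1, 0, 0, 0, 0]
    - [1, 0, 0, 0, 0]
    - [1, 0, 0, 0, 0]
    - [1, 0, 0, -1, 0]
    - [1, 0, 0, -1, 0]
    - [1, 0, 0, 0, 0]
    - [1, 0, 0, 0, 0]

```text
t: 0.9
eef_pos: [163.6, 603.4, 271.4]
eef_rot: [0.132, 0.991, 0.0, 0.0]
wrist_force: [-0.8, 0.2, -0.9]
width: 0.996
grip_force: 0.0
```

```bash
python3 - <<'E'
from h import *
from scipy.optimize import least_squares
c=ctrl.get_calibration("side")
F=lambda x,y:np.array([240+x/4.5,130+y/4.5])
def fr(p):
    return np.array([p[0],p[1],85.]), (R.from_euler('z',p[2])*R.from_euler('y',-30,degrees=True)).as_matrix()
print(fr([0,0,0])[1][:,2])
def hd(q,z): return [-45*np.sin(q),-80-45*np.cos(q),20+z]
def pts(p):
    q=p[3]
    return [[0,0,58],[0,-80,27],hd(q,40),hd(q,4)]
ob=[F(235,165),F(398,265),F(318,325),F(345,358)]
def f(p):
    o,M=fr(p); return np.concatenate([np.array(proj(c,o+M@np.array(a)))-b for a,b in zip(pts(p),ob)])
for y0 in (0.,.5): 
    s=least_squares(f,[490,300,y0,1.4]); print(s.x.round(3),s.cost.round(2),s.fun.round(1))
o,M=fr(s.x)
print(np.degrees(np.arctan2(o[1],o[0])), np.hypot(o[0],o[1]))
for n,uv,z in [("h",F(312,145),31),("h",F(290,240),31),("h",F(190,237),31),("+x",F(368,117),-5),("-x",F(208,350),-5)]:
    l=M.T@(onplane(c,uv,o+M[:,2]*z,M[:,2])-o); print(n,l.round(1),np.degrees(np.arctan2(l[1],l[0])).round(1))
E
```

```text
[-0.5       -0.         0.8660254]
[5.08888e+02 3.25368e+02 3.66000e-01 1.57300e+00] 1.16 [-0.8 -0.7  0.8  0.6 -0.2 -0.1  0.1  0.1]
[5.08888e+02 3.25368e+02 3.66000e-01 1.57300e+00] 1.16 [-0.8 -0.7  0.8  0.6 -0.2 -0.1  0.1  0.1]
32.59361973917582 604.0123221678023
h [ 29.9 -11.7  31. ] -21.3
h [-12.4 -29.4  31. ] -112.8
h [-31.6  13.7  31. ] 156.5
+x [63.8 -5.3 -5. ] -4.8
-x [-65.6  -4.   -5. ] -176.5
```

play_rows:
  series:
    - [1, 0, 0, -1, 0]
    - [1, 0, 0, -1, 0]
    - [1, 0, 0, -1, 0]
    - [1, 0, 0, -1, 0]
    - [1, 0, 0, -1, 0]
    - [1, 0, 0, -1, 0]
    - [1, 0, 0, -1, 0]
    - [1, 0, 0, -1, 0]

```text
t: 1.7
eef_pos: [163.6, 603.1, 430.9]
eef_rot: [0.132, 0.991, -0.001, -0.0]
wrist_force: [-0.7, 0.2, -0.7]
width: 0.999
grip_force: 0.0
```

play_rows:
  series:
    - [1, -1, -1, 0, 0]
    - [1, -1, -1, 0, 0]
    - [1, -1, -1, 0, 0]
    - [1, -1, -1, 0, 0]
    - [1, -1, -1, 0, 0]
    - [1, -1, -1, 0, 0]
    - [1, -1, -1, 0, 0]
    - [1, -1, -1, 0, 0]

```text
t: 2.5
eef_pos: [276.5, 405.7, 430.2]
eef_rot: [0.132, 0.991, -0.001, -0.0]
wrist_force: [-0.7, -0.0, -0.0]
width: 1.007
grip_force: 0.0
```

play_rows:
  series:
    - [1, -1, -1, 0, 0]
    - [1, -1, -1, 0, 0]
    - [1, -1, -1, 0, 0]
    - [1, -1, -1, 0, 0]
    - [1, -1, -1, 0, 0]
    - [1, -1, -1, 0, 0]
    - [1, -1, -1, 0, 0]
    - [1, -1, -1, 0, 0]

```text
t: 3.3
eef_pos: [389.0, 209.5, 430.3]
eef_rot: [0.132, 0.991, -0.0, -0.0]
wrist_force: [-0.1, 0.8, 0.4]
width: 1.002
grip_force: 0.0
```

```bash
python3 - <<'E'
from h import *
s=ctrl.observe();print(s["t"],s["eef_pos"].round() if hasattr(s["eef_pos"],'round') else s["eef_pos"],np.round(s["joint_pos"],2))
cv2.imwrite("pics/sc1.png",ctrl.grab_frame("scene")[:,:,::-1]); cv2.imwrite("pics/w1.png",ctrl.grab_frame("wrist")[:,:,::-1])
c=ctrl.get_calibration("wrist");print(np.round(c["camera_matrix"],1).tolist(),c["k1"],np.round(c["pose"],3).tolist())
a=cv2.imread("pics/sc1.png");b=cv2.imread("pics/w1.png");cv2.imwrite("pics/m1.png",np.vstack([cv2.resize(a,None,fx=.72,fy=.72),cv2.resize(b,None,fx=.72,fy=.72)]))
E
```

```text
3.3 [389. 209. 430.] [-0.93 -0.12  0.29  1.54  0.04  1.72  0.67]
[[279.1, 0.0, 323.0], [0.0, 279.1, 201.4], [0.0, 0.0, 1.0]] -0.04034067134541522 [[0.267, 0.924, 0.273, 320.21], [0.964, -0.256, -0.077, 226.388], [-0.001, 0.283, -0.959, 573.428], [0.0, 0.0, 0.0, 1.0]]
```

View pics/m1.png

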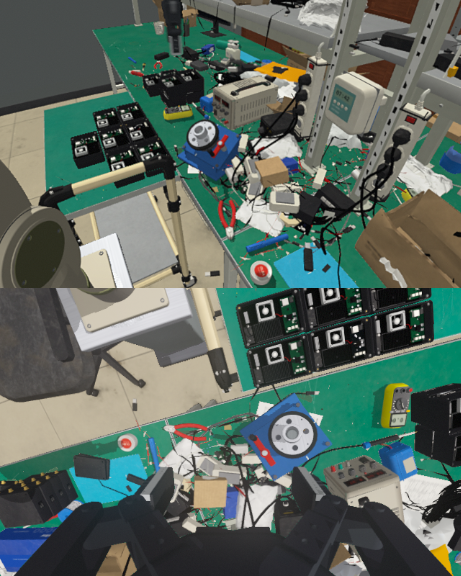

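play_rows:
  series:
    - [1, 0, -1, -1, 0]
    - [1, 0, -1, -1, 0]
    - [1, 0, -1, -1, 0]
    - [1, 0, 0, -1, 0]
    - [1, 0, 0, -1, 0]
    - [1, 0, 0, -1, 0]
    - [1, 0, 0, -1, 0]
    - [1, 0, 0, -1, 0]

```text
t: 4.2
eef_pos: [372.8, 153.6, 590.8]
eef_rot: [0.131, 0.991, 0.0, -0.0]
wrist_force: [-11.6, -5.6, 1.6]
width: 1.0
grip_force: 0.0
```

play_rows:
  series:
    - [1, 0, 0, -1, 0]
    - [1, 0, 0, -1, 0]
    - [1, 0, 0, -1, 0]
    - [1, 0, 0, -1, 0]
    - [1, 0, 0, -1, 0]
    - [1, 0, 0, -1, 0]
    - [1, 0, 0, -1, 0]
    - [1, 0, 0, -1, 0]

```text
t: 5.0
eef_pos: [370.3, 152.3, 619.7]
eef_rot: [0.132, 0.991, 0.014, 0.028]
wrist_force: [-0.6, -0.5, 0.4]
width: 1.008
grip_force: 0.0
```

```bash
python3 - <<'E'
from h import *
s=ctrl.observe();print(s["t"],np.round(s["eef_pos"]),np.round(s["eef_rot"],3),np.round(s["joint_pos"],2))
E
```

```text
5.0 [370. 152. 620.] [0.132 0.991 0.014 0.028] [ 0.41 -0.07 -0.81  1.07 -0.06  2.06  0.88]
```

play_rows:
  series:
    - [1, 0, 0, 1, 0]
    - [1, 0, 0, 1, 0]
    - [1, 0, 0, 1, 0]
    - [1, 0, 0, 0, 0]
    - [1, 0, 0, 0, 0]
    - [1, 0, 0, 0, 0]
    - [1, 0, 0, 0, 0]
    - [1, 0, 0, 0, 0]

```text
t: 5.8
eef_pos: [373.9, 153.2, 561.0]
eef_rot: [0.132, 0.991, 0.014, 0.029]
wrist_force: [0.1, -0.8, 0.4]
width: 1.0
grip_force: 0.0
```

```bash
python3 - <<'E'
from h import *
s=ctrl.observe();print(s["t"],np.round(s["eef_pos"]),np.round(s["eef_rot"],3),np.round(s["joint_pos"],2))
E
```

```text
5.8 [374. 153. 561.] [0.132 0.991 0.014 0.029] [ 0.43 -0.16 -0.76  1.26 -0.11  1.93  0.94]
```

play_rows:
  series:
    - [1, 0, 0, -1, 0]
    - [1, 0, 0, -1, 0]
    - [1, 0, 0, -1, 0]
    - [1, -1, 0, -1, 0]
    - [1, -1, 0, -1, 0]
    - [1, -1, 0, -1, 0]
    - [1, -1, 0, -1, 0]
    - [1, -1, 0, -1, 0]

```text
t: 6.6
eef_pos: [431.4, 128.8, 646.9]
eef_rot: [0.133, 0.989, 0.031, 0.053]
wrist_force: [0.3, 0.9, 0.3]
width: 1.0
grip_force: 0.0
```

play_rows:
  series:
    - [1, 1, 0, -1, 0]
    - [1, 1, 0, -1, 0]
    - [1, 1, 0, -1, 0]
    - [1, 1, 0, -1, 0]
    - [1, 1, 0, -1, 0]
    - [1, 1, 0, -1, 0]
    - [1, 1, 0, -1, 0]
    - [1, 1, 0, -1, 0]

```text
t: 7.4
eef_pos: [281.3, 162.9, 683.2]
eef_rot: [0.132, 0.984, 0.063, 0.1]
wrist_force: [1.0, 0.4, 1.1]
width: 0.998
grip_force: 0.0
```

```bash
cat > st.py <<'E'
from h import *
s=ctrl.observe();z=R.from_quat(s["eef_rot"]).as_matrix()[:,2]
print(s["t"],np.round(s["eef_pos"]),np.round(s["joint_pos"],2),"tilt",np.degrees(np.arccos(-z[2])).round(1),"az",np.degrees(np.arctan2(z[1],z[0])).round(1))
E
python3 st.py
```

```text
7.4 [281. 163. 683.] [-0.08 -0.28 -0.37  1.1  -0.11  2.06  0.8 ] tilt 13.6 az 24.5
```

play_rows:
  series:
    - [1, -1, -1, -1, 0]
    - [1, -1, -1, -1, 0]
    - [1, -1, -1, -1, 0]
    - [1, -1, 0, -1, 0]
    - [1, -1, 0, -1, 0]
    - [1, -1, 0, -1, 0]
    - [1, -1, 0, -1, 0]
    - [1, -1, 0, -1, 0]

```text
t: 8.2
eef_pos: [397.3, 53.8, 754.7]
eef_rot: [0.132, 0.974, 0.09, 0.161]
wrist_force: [0.4, 0.4, -0.4]
width: 0.998
grip_force: 0.0
```

```bash
python3 st.py
```

```text
8.2 [397.  54. 755.] [ 0.13 -0.09 -0.26  0.8  -0.12  2.06  1.09] tilt 21.3 az 21.5
```

play_rows:
  series:
    - [1, 1, 0, -1, 0]
    - [1, 1, 0, -1, 0]
    - [1, 1, 0, -1, 0]
    - [1, 1, 0, -1, 0]
    - [1, 1, 0, -1, 0]
    - [1, 1, 0, -1, 0]
    - [1, 1, 0, -1, 0]
    - [1, 1, 0, -1, 0]

```text
t: 9.0
eef_pos: [219.2, 89.2, 763.2]
eef_rot: [0.131, 0.962, 0.113, 0.211]
wrist_force: [0.1, 0.1, -0.6]
width: 0.999
grip_force: 0.0
```

```bash
python3 st.py
```

```text
9.0 [219.  89. 763.] [-0.14 -0.46 -0.16  1.05 -0.11  2.06  0.92] tilt 27.7 az 20.4
```

play_rows:
  series:
    - [1, -1, 0, -1, 0]
    - [1, -1, 0, -1, 0]
    - [1, -1, 0, -1, 0]
    - [1, -1, 0, 0, 0]
    - [1, -1, 0, 1, 0]
    - [1, -1, 0, 1, 0]
    - [1, -1, 0, 1, 0]
    - [1, 0, 0, 0, 0]

```text
t: 9.8
eef_pos: [362.8, 53.1, 777.4]
eef_rot: [0.131, 0.956, 0.123, 0.231]
wrist_force: [1.4, -0.3, -0.5]
width: 0.998
grip_force: 0.0
```

```bash
python3 st.py
```

```text
9.8 [363.  53. 777.] [-0.09 -0.25 -0.05  0.93 -0.13  1.94  1.08] tilt 30.3 az 20.3
```

```bash
cat > go.py <<'E'
from h import *
HUB=np.array([510.6,321,85]);YAW=.366
def hubM(): return (R.from_euler('z',YAW)*R.from_euler('y',-30,degrees=True)).as_matrix()
def delta(loc,hub=None):
    "tool-frame shift (in units of 20mm) to bring the TCP to loc in hub frame"
    hub=HUB if hub is None else hub
    s=ctrl.observe();T=R.from_quat(s["eef_rot"]).as_matrix();M=hubM()
    print("t",s["t"],"tool in hub frame",(M.T@(np.array(s["eef_pos"])-hub)).round(1),"rotM",(M.T@T).round(2).tolist())
    print("units",(T.T@(hub+M@np.array(loc)-s["eef_pos"])/20).round(2))
E
python3 -c "
from go import *
delta([0,0,170])"
```

```text
t 9.8 tool in hub frame [ 143.7 -197.2  716.6] rotM [[-0.8, 0.59, 0.01], [0.59, 0.8, -0.01], [-0.01, -0.0, -1.0]]
units [11.86  3.7  27.23]
```

play_rows:
  series:
    - [1, 0.4, 0.12, 0.9, 0]
    - [1, 0.4, 0.12, 0.9, 0]
    - [1, 0.4, 0.12, 0.9, 0]
    - [1, 0.4, 0.12, 0.9, 0]
    - [1, 0.4, 0.12, 0.9, 0]
    - [1, 0.4, 0.12, 0.9, 0]
    - [1, 0.4, 0.12, 0.9, 0]
    - [1, 0.4, 0.12, 0.9, 0]

```text
t: 10.6
eef_pos: [376.8, 116.8, 635.7]
eef_rot: [0.13, 0.955, 0.124, 0.234]
wrist_force: [-0.2, 0.4, 0.0]
width: 1.0
grip_force: 0.0
```

play_rows:
  series:
    - [1, 0.4, 0.12, 0.9, 0]
    - [1, 0.4, 0.12, 0.9, 0]
    - [1, 0.4, 0.12, 0.9, 0]
    - [1, 0.4, 0.12, 0.9, 0]
    - [1, 0.4, 0.12, 0.9, 0]
    - [1, 0.4, 0.12, 0.9, 0]
    - [1, 0.4, 0.12, 0.9, 0]
    - [1, 0.4, 0.12, 0.9, 0]

```text
t: 11.4
eef_pos: [394.7, 179.8, 491.1]
eef_rot: [0.13, 0.955, 0.124, 0.234]
wrist_force: [0.8, -0.1, 0.9]
width: 0.995
grip_force: 0.0
```

play_rows:
  series:
    - [1, 0.4, 0.12, 0.9, 0]
    - [1, 0.4, 0.12, 0.9, 0]
    - [1, 0.4, 0.12, 0.9, 0]
    - [1, 0.4, 0.12, 0.9, 0]
    - [1, 0.4, 0.12, 0.9, 0]
    - [1, 0.4, 0.12, 0.9, 0]
    - [1, 0.4, 0.12, 0.9, 0]
    - [1, 0, 0, 0, 0]

```text
t: 12.2
eef_pos: [409.7, 234.7, 362.6]
eef_rot: [0.129, 0.956, 0.123, 0.232]
wrist_force: [-0.6, 0.2, -0.1]
width: 1.001
grip_force: 0.0
```

```bash
python3 st.py; python3 - <<'E'
from go import *
delta([0,0,170])
c=ctrl.get_calibration("wrist"); im=ctrl.grab_frame("wrist"); np.save("w2.npy",im); np.save("c2.npy",c,allow_pickle=True)
cv2.imwrite("pics/w2.png",im[:,:,::-1])
M=hubM()
for l in ([0,0,58],[0,-80,27],[0,0,0]): print(l,np.round(proj(c,HUB+M@np.array(l))))
E
```

```text
12.2 [410. 235. 363.] [-0.2  -0.44 -0.38  2.   -0.05  1.03  0.72] tilt 30.5 az 20.2
t 12.2 tool in hub frame [ 30.4 -44.4 303. ] rotM [[-0.81, 0.59, 0.01], [0.59, 0.81, -0.01], [-0.01, -0.0, -1.0]]
units [2.61 0.89 6.62]
[0, 0, 58] [337. 134.]
[0, -80, 27] [292. 165.]
[0, 0, 0] [335. 132.]
```

View pics/w2.png

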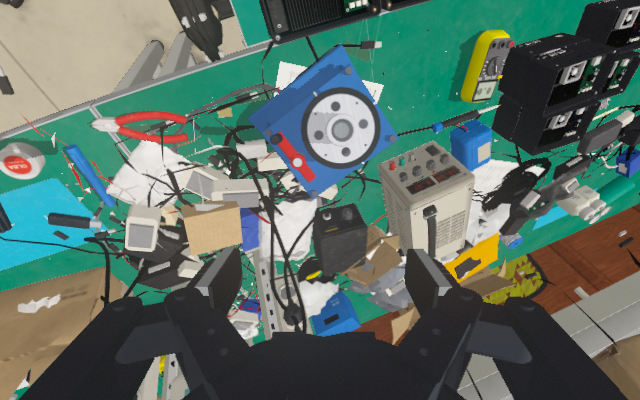

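```bash
python3 - <<'E'
from go import *
c=np.load("c2.npy",allow_pickle=True).item();M=hubM()
p=onplane(c,(341.5,130),HUB+M[:,2]*58,M[:,2]);l=M.T@(p-HUB);print(l)
for uv in [(335,107),(319,135),(347,153),(364,123)]:
    q=M.T@(onplane(c,uv,HUB+M[:,2]*31,M[:,2])-HUB);q=q;print(q.round(1))
delta([l[0],l[1],135])
E
```

```text
[-0.22806089  8.43933044 58.        ]
[-29.5  20.   31. ]
[-11.7 -21.3  31. ]
[33.6 -3.4 31. ]
[12.9 40.8 31. ]
t 12.25 tool in hub frame [ 31.5 -44.9 304.3] rotM [[-0.81, 0.59, 0.01], [0.59, 0.81, -0.01], [-0.01, 0.0, -1.0]]
units [2.96 1.2  8.43]
```

play_rows:
  series:
    - [1, 0.37, 0.15, 1, 0]
    - [1, 0.37, 0.15, 1, 0]
    - [1, 0.37, 0.15, 1, 0]
    - [1, 0.37, 0.15, 1, 0]
    - [1, 0.37, 0.15, 1, 0]
    - [1, 0.37, 0.15, 1, 0]
    - [1, 0.37, 0.15, 1, 0]
    - [1, 0.37, 0.15, 1, 0]

```text
t: 13.05
eef_pos: [441.9, 303.7, 210.7]
eef_rot: [0.13, 0.955, 0.125, 0.235]
wrist_force: [-0.1, 0.1, -1.0]
width: 0.996
grip_force: 0.0
```

```bash
sed -i 's/510.6,321,85/507.4,329.4,85/' go.py; python3 st.py; python3 - <<'E'
from go import *
delta([0,0,100])
c=ctrl.get_calibration("wrist"); im=ctrl.grab_frame("wrist"); np.save("c3.npy",c,allow_pickle=True)
M=hubM();u=proj(c,HUB+M@np.array([0,0,40]));print(np.round(u))
x0,y0=int(max(u[0]-120,0)),int(max(u[1]-85,0));print(x0,y0)
cv2.imwrite("pics/w3.png",cv2.resize(im[y0:y0+190,x0:x0+260,::-1],None,fx=3,fy=3,interpolation=cv2.INTER_CUBIC))
E
```

```text
13.05 [442. 304. 211.] [-0.13 -0.19 -0.63  2.14  0.17  0.67  0.4 ] tilt 30.8 az 20.2
t 13.05 tool in hub frame [  2.   -0.6 144.1] rotM [[-0.8, 0.59, 0.01], [0.59, 0.8, -0.01], [-0.02, 0.0, -1.0]]
units [ 0.13 -0.04  2.2 ]
[322. 197.]
202 112
```

View pics/w3.png

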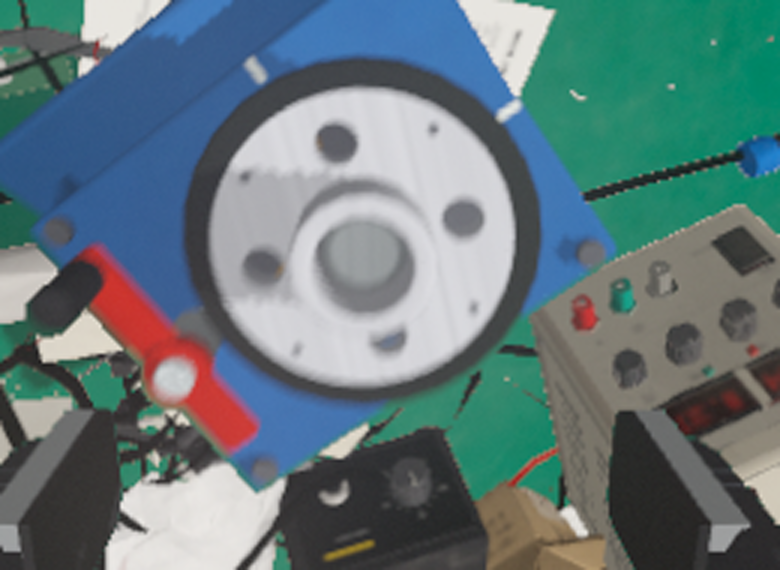

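```bash
python3 - <<'E'
from go import *
c=np.load("c3.npy",allow_pickle=True).item();M=hubM()
G=lambda x,y,z:(M.T@(onplane(c,(202+x/3,112+y/3),HUB+M[:,2]*z,M[:,2])-HUB)).round(1)
print("boss",G(365,257,58))
H=[G(337,143,31),G(463,218,31),G(263,266,31)]
for h in H: print("hole",h)
cc=(H[1]+H[2])/2;print("cen",cc)
for h in H: d=h-cc;print(np.degrees(np.arctan2(d[1],d[0])).round(1),np.hypot(d[0],d[1]).round(1))
print("disc",G(362,237,31))
print("lines -x",G(256,69,-5),"+y",G(510,110,-5)); print("pivot",G(175,380,28),"handle top",G(45,308,60),"base",G(95,275,24))
delta([0,0,100])
E
```

```text
boss [-3.3  4.  58. ]
hole [-31.1  13.9  31. ]
hole [11.2 31.6 31. ]
hole [-13.7 -28.7  31. ]
cen [-1.25  1.45 31.  ]
157.4 32.3
67.6 32.6
-112.4 32.6
disc [-2.7  2.4 31. ]
lines -x [-63.7   2.8  -5. ] +y [-1.  64.7 -5. ]
pivot [  0.7 -78.5  28. ] handle top [-46.3 -79.1  60. ] base [-43.  -77.2  24. ]
t 13.1 tool in hub frame [-4.000e-01 -1.000e-01  1.416e+02] rotM [[-0.81, 0.59, 0.01], [0.59, 0.81, -0.01], [-0.01, 0.0, -1.0]]
units [0.01 0.02 2.08]
```

play_rows:
  series:
    - [1, 0.07, 0.07, 0.9, 0]
    - [1, 0, 0, 0.9, 0]
    - [1, 0, 0, 0.9, 0]
    - [1, 0, 0, 0.9, 0]
    - [1, 0, 0, 0.9, 0]
    - [1, 0, 0, 0.6, 0]
    - [1, 0, 0, 0.4, 0]
    - [1, 0, 0, 0, 0]

```text
t: 13.9
eef_pos: [493.9, 323.6, 115.2]
eef_rot: [0.131, 0.955, 0.123, 0.234]
wrist_force: [-0.2, 0.5, -0.0]
width: 1.002
grip_force: 0.0
```

```bash
sed -i 's/^HUB.*/HUB=np.array([507.4,329.4,85]);YAW=.366/; $a HUB=HUB+hubM()@np.array([-0.7,1.8,0])' go.py; python3 st.py; python3 -c "
from go import *
delta([0,0,31])"
```

```text
13.9 [494. 324. 115.] [-0.12  0.11 -0.68  2.12  0.61  0.51  0.04] tilt 30.7 az 20.0
t 13.9 tool in hub frame [ 3.1 -2.4 33.5] rotM [[-0.8, 0.59, 0.01], [0.59, 0.8, -0.01], [-0.01, 0.0, -1.0]]
units [0.2  0.   0.12]
```

play_rows:
  force: 60
  series:
    - [1, 0.2, 0, 0.1, 0]
    - [0, 0, 0, 0, 0]
    - [0, 0, 0, 0, 0]
    - [0, 0, 0, 0, 0]
    - [0, 0, 0, 0, 0]
    - [0, 0, 0, 0, 0]
    - [0, 0, 0, 0, 0]
    - [0, 0, 0, 0, 0]

```text
t: 14.7
eef_pos: [490.3, 325.7, 112.1]
eef_rot: [0.13, 0.955, 0.124, 0.234]
wrist_force: [-7.9, -4.7, 10.2]
width: 0.498
grip_force: 58.8
```

```bash
python3 -c "
from go import *
delta([0,0,31])"
```

```text
t 14.7 tool in hub frame [-0.7  0.9 32.2] rotM [[-0.81, 0.59, 0.01], [0.59, 0.81, -0.01], [-0.01, 0.0, -1.0]]
units [-0.05 -0.01  0.06]
```

play_rows:
  series:
    - [0, 0, 0, 0, -0.7]
    - [0, 0, 0, 0, -0.7]
    - [0, 0, 0, 0, -0.7]
    - [0, 0, 0, 0, -0.7]
    - [0, 0, 0, 0, -0.45]
    - [0, 0, 0, 0.1, 0]
    - [0, 0, 0, 0.15, 0]
    - [0, 0, 0, 0, 0]

```text
t: 15.5
eef_pos: [493.0, 325.6, 106.4]
eef_rot: [-0.056, 0.963, 0.076, 0.253]
wrist_force: [3.9, -4.0, -5.0]
width: 0.494
grip_force: 61.4
```

```bash
python3 st.py; python3 -c "
from go import *
delta([0,0,12])"
```

```text
15.5 [493. 326. 106.] [-0.1   0.14 -0.71  2.13  0.66  0.51  0.38] tilt 30.6 az 20.0
t 15.5 tool in hub frame [-1.4 -0.2 25.9] rotM [[-0.97, 0.24, 0.01], [0.24, 0.97, -0.01], [-0.01, -0.01, -1.0]]
units [-0.06  0.03  0.7 ]
```

play_rows:
  series:
    - [0, 0, 0, 0.15, 0]
    - [0, 0, 0, 0.15, 0]
    - [0, 0, 0, 0.15, 0]
    - [0, 0, 0, 0.1, 0]
    - [0, 0, 0, 0.08, 0]
    - [0, 0, 0, 0, 0]
    - [0, 0, 0, 0, 0]
    - [0, 0, 0, 0, 0]

```text
t: 16.3
eef_pos: [498.6, 327.5, 96.4]
eef_rot: [-0.056, 0.963, 0.075, 0.253]
wrist_force: [-13.2, -15.8, 17.6]
width: 0.498
grip_force: 64.5
```

```bash
python3 -c "
from go import *
delta([0,0,14.2])"
```

```text
t 16.3 tool in hub frame [-1.3 -0.4 14.3] rotM [[-0.97, 0.24, 0.01], [0.24, 0.97, -0.01], [-0.01, -0.01, -1.0]]
units [-0.06  0.04  0.01]
```

play_rows:
  series:
    - [0, 0, 0, 0.1, 0]
    - [0, 0, 0, 0, -0.05]
    - [0, 0, 0, 0, 0.1]
    - [0, 0, 0, 0, -0.05]
    - [0, 0, 0, 0, 0]
    - [0, 0, 0, 0, 0]
    - [0, 0, 0, 0, 0]
    - [0, 0, 0, 0, 0]

```text
t: 17.1
eef_pos: [499.4, 327.6, 95.4]
eef_rot: [-0.057, 0.963, 0.074, 0.254]
wrist_force: [-27.2, -23.3, 33.2]
width: 0.496
grip_force: 72.5
```

```bash
python3 -c "
from go import *
delta([0,0,14.2])
c=ctrl.get_calibration('wrist'); im=ctrl.grab_frame('wrist');cv2.imwrite('pics/w4.png',im[:,:,::-1]);np.save('c4.npy',c,allow_pickle=True)"
```

```text
t 17.1 tool in hub frame [-1.1 -0.6 13.1] rotM [[-0.97, 0.24, 0.01], [0.24, 0.97, -0.01], [-0.01, -0.01, -1.0]]
units [-0.05  0.04 -0.05]
```

View pics/w4.png

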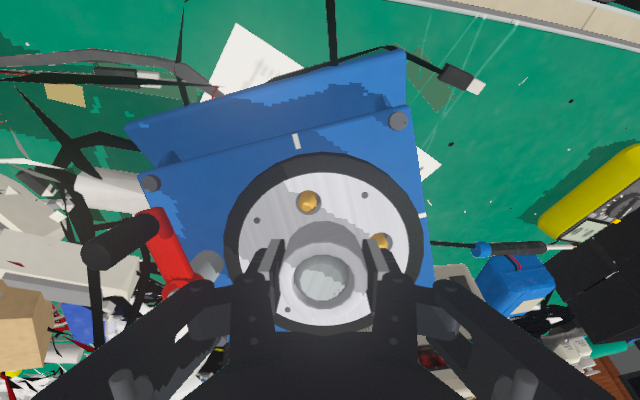

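play_rows:
  series:
    - [0.8, 0, 0, -0.05, 0]
    - [0.8, 0, 0, 0, 0]
    - [0.8, 0, 0, 0, 0]
    - [0.8, 0, 0, -0.3, 0]
    - [0.8, 0, 0, -0.8, 0]
    - [0.8, 0, 0, -1, 0]
    - [0.8, 0, 0, -1, 0]
    - [0.6, 0, 0, -0.3, 0]

```text
t: 17.95
eef_pos: [466.3, 318.2, 156.0]
eef_rot: [-0.058, 0.962, 0.077, 0.255]
wrist_force: [0.7, 0.5, -0.4]
width: 0.646
grip_force: 0.0
```

```bash
python3 -c "
from go import *
delta([-44,-80,80])
c=ctrl.get_calibration('wrist'); im=ctrl.grab_frame('wrist');cv2.imwrite('pics/w5.png',im[:,:,::-1]);np.save('c5.npy',c,allow_pickle=True)"
```

```text
t 17.95 tool in hub frame [-0.5  2.4 82.7] rotM [[-0.97, 0.24, 0.01], [0.24, 0.97, -0.01], [-0.02, -0.0, -1.0]]
units [ 1.12 -4.52  0.13]
```

View pics/w5.png

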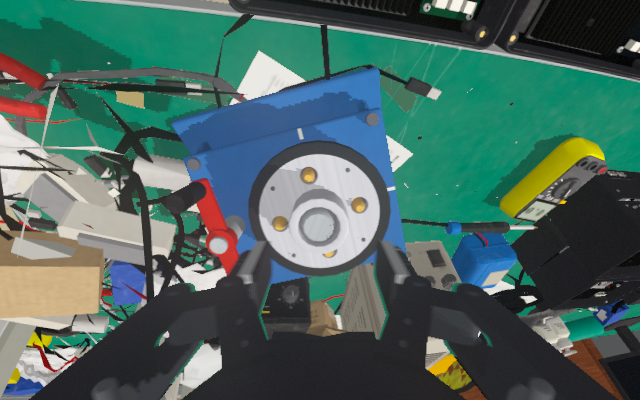

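play_rows:
  series:
    - [0.6, 0.2, -0.9, 0, 0]
    - [0.6, 0.2, -0.9, 0, 0]
    - [0.6, 0.2, -0.9, 0, 0]
    - [0.6, 0.2, -0.9, 0, 0]
    - [0.6, 0.3, -0.9, 0, 0]
    - [0.6, 0, 0, 0, 0]
    - [0.6, 0, 0, 0, 0]
    - [0.6, 0, 0, 0, 0]

```text
t: 18.8
eef_pos: [461.2, 228.2, 132.5]
eef_rot: [-0.058, 0.963, 0.077, 0.253]
wrist_force: [-0.1, 0.6, 0.7]
width: 0.601
grip_force: 0.0
```

```bash
python3 -c "
from go import *
c=np.load('c5.npy',allow_pickle=True).item();M=hubM()
G=lambda x,y,z:(M.T@(onplane(c,(x,y),HUB+M[:,2]*z,M[:,2])-HUB)).round(1)
print(G(172,201,60),G(203,187,24),G(218,243,28),'boss',G(320,224,40))
delta([-44,-80,32])"
```

```text
[-46.2 -83.7  60. ] [-44.9 -79.2  24. ] [ -0.2 -82.2  28. ] boss [-1.4  0.3 40. ]
t 18.8 tool in hub frame [-44.3 -79.8  80.8] rotM [[-0.97, 0.24, 0.01], [0.24, 0.97, -0.01], [-0.01, -0.0, -1.0]]
units [ 0.02 -0.    2.44]
```

play_rows:
  force: 30
  series:
    - [0.6, 0.03, -0.05, 0.8, 0]
    - [0.6, 0, 0, 0.8, 0]
    - [0.6, 0, 0, 0.8, 0]
    - [0, 0, 0, 0, 0]
    - [0, 0, 0, 0, 0]
    - [0, 0, 0, 0, 0]
    - [0, 0, 0, 0, 0]
    - [0, 0, 0, 0, 0]

```text
t: 19.6
eef_pos: [483.5, 234.8, 91.1]
eef_rot: [-0.058, 0.963, 0.076, 0.254]
wrist_force: [-2.2, 1.0, 0.4]
width: 0.151
grip_force: 29.4
```

```bash
python3 -c "
from go import *
delta([-45,-80,32])
s=ctrl.observe();T=R.from_quat(s['eef_rot']).as_matrix();M=hubM();B=T.T@M
# arc in tool units, 16 steps from q=1.5708 to -0.03
q=np.linspace(1.5708,-0.03,17);P=np.c_[-45*np.sin(q),-45*np.cos(q),0*q];print((np.diff(P,axis=0)@B.T/20).round(2).tolist())"
```

```text
t 19.6 tool in hub frame [-44.9 -81.5  33.4] rotM [[-0.97, 0.24, 0.01], [0.24, 0.97, -0.01], [-0.01, -0.0, -1.0]]
units [0.02 0.07 0.07]
[[-0.07, -0.22, 0.0], [-0.09, -0.21, 0.0], [-0.11, -0.2, 0.0], [-0.13, -0.19, 0.0], [-0.14, -0.17, 0.0], [-0.16, -0.16, 0.0], [-0.18, -0.14, 0.0], [-0.19, -0.12, 0.0], [-0.2, -0.1, 0.0], [-0.21, -0.08, 0.0], [-0.22, -0.06, 0.0], [-0.22, -0.04, 0.0], [-0.22, -0.02, 0.0], [-0.22, 0.01, 0.0], [-0.22, 0.03, 0.0], [-0.22, 0.05, 0.0]]
```

play_rows:
  series:
    - [0, -0.07, -0.22, 0, 0]
    - [0, -0.09, -0.21, 0, 0]
    - [0, -0.11, -0.2, 0, 0]
    - [0, -0.13, -0.19, 0, 0]
    - [0, -0.14, -0.17, 0, 0]
    - [0, -0.16, -0.16, 0, 0]
    - [0, -0.18, -0.14, 0, 0]
    - [0, -0.19, -0.12, 0, 0]

```text
t: 20.4
eef_pos: [506.2, 209.9, 98.5]
eef_rot: [-0.059, 0.962, 0.077, 0.254]
wrist_force: [1.2, 9.6, -1.3]
width: 0.15
grip_force: 29.4
```

```bash
python3 -c "
from go import *
delta([-32.6,-113,33])"
```

```text
t 20.4 tool in hub frame [ -30.6 -113.    33.6] rotM [[-0.97, 0.24, 0.01], [0.24, 0.97, -0.01], [-0.01, -0.0, -1.0]]
units [ 0.1  -0.02  0.03]
```

play_rows:
  series:
    - [0, -0.2, -0.1, 0, 0]
    - [0, -0.21, -0.08, 0, 0]
    - [0, -0.22, -0.06, 0, 0]
    - [0, -0.22, -0.04, 0, 0]
    - [0, -0.22, -0.02, 0, 0]
    - [0, -0.22, 0.01, 0, 0]
    - [0, -0.2, 0.03, 0, 0]
    - [0, 0, 0, 0, 0]

```text
t: 21.2
eef_pos: [533.1, 205.0, 112.0]
eef_rot: [-0.057, 0.963, 0.076, 0.253]
wrist_force: [-0.8, -1.3, -4.4]
width: 0.153
grip_force: 29.6
```

```bash
python3 -c "
from go import *
delta([0,-126,33])"
```

```text
t 21.2 tool in hub frame [  -3.6 -127.2   33.7] rotM [[-0.97, 0.24, 0.01], [0.24, 0.97, -0.01], [-0.01, -0.0, -1.0]]
units [-0.16  0.1   0.04]
```

Push on to the end stop.

play_rows:
  series:
    - [0, -0.15, 0.03, 0, 0]
    - [0, -0.1, 0.03, 0, 0]
    - [0, -0.1, 0.02, 0, 0]
    - [0, -0.05, 0, 0, 0]
    - [0, 0, 0, 0, 0]
    - [0, 0, 0, 0, 0]
    - [0, 0, 0, 0, 0]
    - [0, 0, 0, 0, 0]

```text
t: 22.0
eef_pos: [539.6, 206.1, 115.8]
eef_rot: [-0.057, 0.963, 0.076, 0.253]
wrist_force: [-0.7, -5.5, -3.3]
width: 0.144
grip_force: 29.7
```

```bash
python3 -c "
from go import *
delta([0,-126,33])"
```

```text
t 22.0 tool in hub frame [   3.9 -128.4   33.7] rotM [[-0.97, 0.24, 0.01], [0.24, 0.97, -0.01], [-0.01, -0.01, -1.0]]
units [0.22 0.07 0.03]
```

play_rows:
  series:
    - [0, -0.1, 0.02, 0, 0]
    - [0, -0.1, 0.05, 0, 0]
    - [0, 0, 0, 0, 0]
    - [0, 0, 0, 0, 0]
    - [0, 0, 0, 0, 0]
    - [0, 0, 0, 0, 0]
    - [0, 0, 0, 0, 0]
    - [0, 0, 0, 0, 0]

```text
t: 22.8
eef_pos: [543.0, 207.2, 117.9]
eef_rot: [-0.056, 0.963, 0.075, 0.253]
wrist_force: [1.0, -7.3, -4.4]
width: 0.154
grip_force: 29.8
```

```bash
python3 -c "
from go import *
delta([0,-126,33])
s=ctrl.observe();print(hubM().T@s['wrist_force'])
c=ctrl.get_calibration('wrist'); im=ctrl.grab_frame('wrist');cv2.imwrite('pics/w6.png',im[:,:,::-1]);np.save('c6.npy',c,allow_pickle=True)"
```

```text
t 22.8 tool in hub frame [   8.  -128.6   33.7] rotM [[-0.97, 0.24, 0.01], [0.24, 0.97, -0.01], [-0.01, -0.01, -1.0]]
units [0.42 0.03 0.03]
[-3.69347844 -7.19795053 -2.97363634]
```

View pics/w6.png

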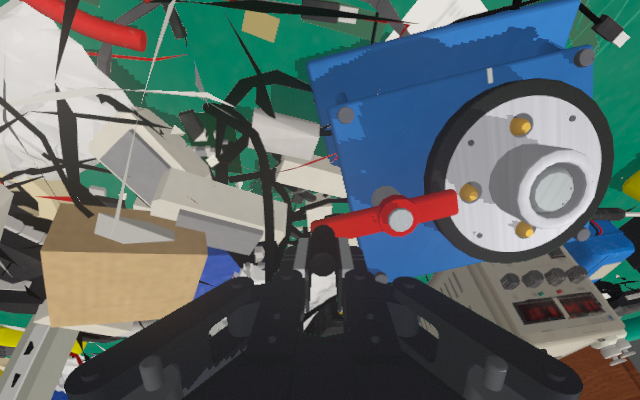

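```bash
python3 -c "
from go import *
c=np.load('c6.npy',allow_pickle=True).item();M=hubM()
im=cv2.imread('pics/w6.png').astype(int)
m=((im[:,:,2]>140)&(im[:,:,1]<60)&(im[:,:,0]<60));m[:185]=0;m[245:]=0;m[:,:300]=0;m[:,470:]=0
ys,xs=np.nonzero(m);P=np.array([(M.T@(onplane(c,(x,y),HUB+M[:,2]*24,M[:,2])-HUB))[:2] for x,y in zip(xs,ys)])
w,V=np.linalg.eigh(np.cov(P.T));d=V[:,1];print(len(P),P.mean(0),P.min(0),P.max(0),d,np.degrees(np.arctan2(d[0],d[1])),'pivot',(M.T@(onplane(c,(399,218),HUB+M[:,2]*28,M[:,2])-HUB)).round(1))
for z in (60,): print((M.T@(onplane(c,(322,262),HUB+M[:,2]*z,M[:,2])-HUB)).round(1))
"
```

```text
2621 [ -0.1460533  -84.37867195] [ -10.11629192 -132.41758493] [ 12.90597274 -47.69292321] [0.01803203 0.99983741] 1.0332150675858447 pivot [  0.1 -82.3  28. ]
[  -0.7 -126.7   60. ]
```

play_rows:
  series:
    - [0.5, 0, 0, 0, 0]
    - [0.5, 0, 0, 0, 0]
    - [0.5, 0, 0, 0, 0]
    - [0.5, 0, 0, -0.5, 0]
    - [0.5, 0, 0, -1, 0]
    - [0.5, 0, 0, -1, 0]
    - [0.5, 0, 0, -1, 0]
    - [0.5, 0, 0, -1, 0]

```text
t: 23.65
eef_pos: [499.5, 193.8, 197.0]
eef_rot: [-0.058, 0.962, 0.077, 0.254]
wrist_force: [0.4, -1.1, 0.5]
width: 0.499
grip_force: 0.0
```

play_rows:
  series:
    - [0.5, 0, 0, -1, 0]
    - [0.5, 0, 0, -1, 0]
    - [0.5, 0, 0, -0.5, 0]
    - [0.5, 0, 0, 0, 0]
    - [0.5, 0, 0, 0, 0]
    - [0.5, 0, 0, 0, 0]
    - [0.5, 0, 0, 0, 0]
    - [0.5, 0, 0, 0, 0]

```text
t: 24.45
eef_pos: [475.8, 184.6, 238.2]
eef_rot: [-0.058, 0.963, 0.076, 0.253]
wrist_force: [-0.8, 0.2, 0.3]
width: 0.499
grip_force: 0.0
```

```bash
python3 -c "
from go import *
c=ctrl.get_calibration('wrist'); I=ctrl.grab_frame('wrist');cv2.imwrite('pics/w7.png',I[:,:,::-1]);M=hubM()
print(ctrl.observe()['t'],np.round(ctrl.observe()['wrist_force'],1))
u=proj(c,HUB+M@np.array([0,-82,24]));b=proj(c,HUB+M@np.array([0,0,40]));print(u,b)
im=I.astype(int);m=((im[:,:,0]>140)&(im[:,:,1]<60)&(im[:,:,2]<60))
yy,xx=np.mgrid[:400,:640];m&=np.hypot(xx-u[0],yy-u[1])<60
ys,xs=np.nonzero(m);P=np.array([(M.T@(onplane(c,(x,y),HUB+M[:,2]*24,M[:,2])-HUB))[:2] for x,y in zip(xs,ys)])
w,V=np.linalg.eigh(np.cov(P.T));d=V[:,1];print(len(P),P.mean(0),np.degrees(np.arctan2(d[0],d[1])))
"
```

```text
24.5 [ 0.8 -0.5  0.2]
(np.float64(362.0106038432567), np.float64(171.95648606811162)) (np.float64(445.04005439298146), np.float64(155.59529824558572))
851 [ -0.13891458 -84.92511636] 1.4244629309892984
```

View pics/w7.png

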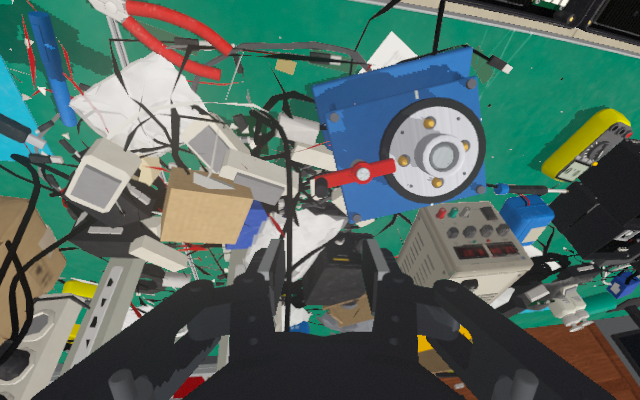

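The wheel is seated with all four studs through at (430,123), (404,160), (437,183) and (466,146). The keeper at (362,174) lies shut across the tyre, the gripper is clear, and the cutters are untouched.

```bash
python3 -c "
from plant import ctrl
print(ctrl.finish_job())"
```

```text
the job is handed in; nothing more can be done
None
```

I handed in the job at about 24.5 s: the wheel is fully home on all four studs, the keeper is shut (about 1° in the last picture), the gripper has let go, and the cutters were never touched; the hand-in gave no verdict.

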